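# Hold the hand magnifier over a fossil bone

### The arm

A 7-joint arm with a two-finger parallel gripper is mounted at the origin on the work surface. World frame = base frame: x ahead of the robot, y to its left, z up, the work surface at z = 0. Lengths are in m, angles in rad, forces in N, time in s.
With the tool pointing down it reaches from about 0.35 to 0.9 m from the base axis. Payload 7.2 kg.
Tool frame: the origin (TCP) lies midway between the tips of the shut fingers; the grasp point (between the pads) lies 19 mm behind it; z points along the fingers, y is the line along which they close (so a half turn about z gives the same grasp; the last joint's range is limited). The gripper opens to 85 mm and grips with 20 to 120 N. Pads are 22 mm wide; open, the fingers measure 114 mm over their backs; the gripper's body (76 mm by 85 mm) begins 54 mm behind the grasp point. The pads swing forward as they close: fully open they stand 13 mm farther back than shut.
Start: joints at [1.087, 0.411, -0.013, 1.596, 0.006, 1.134, -0.082], TCP at [0.252, -0.572, 0.231] pointing down, gripper open.
Joint ranges: [-2.95, 2.95], [-0.29, 1.99], [-1.47, 1.44], [0.14, 2.54], [-1.03, 4.17], [0.13, 1.85], [-2.86, 2.86]. Speed limits (rad/s): [2.39, 2.39, 3.01, 3.01, 3.14, 3.14, 3.14].

### API

Orientations are given as [roll, pitch, yaw] about the fixed x, y, z axes, in that order (R = Rz(yaw) Ry(pitch) Rx(roll)).
In Python, from plant import readout, imaging, ticket, models gives the robot as it stands.
- The arm moves only by the tool play_rows, never from a script. Its argument "commands" is a list of rows, each a list of 7 numbers: the shift along the tool's x, y, z in units of 30 mm (1.0 is 30 mm), then the turn, a rotation vector about the tool's x, y, z in units of 5 degrees (1.0 is 5 degrees), then the finger opening in mm, from 0 to 85.4. In form: [[tx, ty, tz, rx, ry, rz, fingers], ...]. A call has 1 to 10 rows; each row shifts and turns the commanded pose from where the row before left it, along the tool's axes as they then stand; what a row does not reach is not made up. A row lasts 1/12 s, in which the tool goes at most 41.7 mm and 7.16 degrees, less where a joint would pass 70% of its speed; a pose out of reach is approached as far as the arm can. A call is refused whole if a number of a shift passes 1 or a number of a turn 1, either way. A call with a gripper value outside its range is refused whole. The fingers move at their own pace and stop on an object; "force" is the grip in N (left out, the last holds). Time passes only in rows, so rows that do not move let the fingers close. It gives the time, the measured TCP pose, the force, the opening and the grip force at its end, in the units of the state.
- readout.read_state(): the state, without advancing time (a new reading comes with each control period).
- imaging.snapshot(name): name is "scene" or "side" or "wrist"; returns (picture, depth): 384x512x3 uint8, red, green, blue; 384x512 float32, m along the optical axis (not along the pixel's ray), 0 where there is no reading.
- imaging.camera_info(name): a dict with "fx", "fy", "cx", "cy" (pixels), "k1" (the pictures are not rectified: a ray, as slopes to the right and down, at radius r is drawn at 1 + k1 r^2 times it, then the intrinsics apply), "T" (4x4, takes a point from camera to world coordinates). Camera axes: x right, y down, z forward; pixel columns grow to the right and rows downward; lengths in m; the calibration is good to about 2 mm. A picture is of the moment at which its call begins: read the wrist's pose just before it. camera_info takes no time and is no camera call; for the wrist camera it gives the pose at the moment of the call.
- ticket.hand_in(): hands the job in; it is judged then, once.
Trained networks look in the newest picture that a camera, given by its name, has taken for a name from the list of things; names that differ only in an ending like _2 or _b are one class to them, and where a whole thing is asked for, a point or a joint stands for the part that bears it (a point fixed in the world has none). Each returns a list of dicts, best first, with "score" (0 to 1); they miss things now and then, are a little off and sometimes report something else, mostly with a low value. They report only what shows in the picture. A call takes as long as a camera call. They do not tell look-alikes from the thing itself.
- models.spot_in(camera, name): "pixel" ([column, row] in pixels, amid what is visible of it).
- models.mark_of(camera, name): "pixel" ([column, row] in pixels: a listed point, or the origin of a listed thing).
The state is a dict: "clock": time; "qpos": joint angles; "joint_vel": joint speeds; "joint_torque": joint torques, N m; "tool_pos": TCP position; "ee_rot": TCP orientation; "force": force on the tool from outside, world axes, zero at the start; "torque": the same for the moment, N m; "gripper_width": opening from 0.0 (shut) to 1.0 (fully open); "gripper_force": force on a finger pad.
Only numpy, scipy, OpenCV 4.12 (cv2) and the standard library are available. Lean on these libraries where they do the work, as an engineer would, in place of code of your own. Each camera call takes 0.05 s, during which the arm holds its last target. There are 200 camera calls.

### The job

Lift the fossil bone out of the deep cardboard carton and lay it down in the shallow cardboard tray, without dropping it. Then draw the hand magnifier out of its sloping wooden stand, turn it so that the lens lies level, and finish while holding it still, lens centred over the bone and about 10 cm above it; do not put it down or let go. Leave everything else on the bench where it is.

Things in the scene. Friction and masses are not known exactly. Their poses are not given: they have to be found in the camera images.
- fossil: loose fossil bone, grey-brown, about 0.15 kg, 112 mm long (x), 32 mm high: a shaft 26 mm wide (y), 24 mm high, between two knobbly ends each 56 mm wide; bare shaft between the ends 48 mm long. Starts lying flat in the carton at any yaw. Origin: centre of its underside; z up
- fossil_mid (a point): middle of the bone's shaft, 16 mm above its underside
- carton: fixed open cardboard carton, 210 x 210 mm outside, 60 mm high, walls and floor 4 mm thick, holding only the bone; origin centre of its underside, z up
- tray: fixed shallow open cardboard tray, 250 mm (its x) x 190 mm (its y) outside, 35 mm high, walls and floor 4 mm thick; origin centre of its underside, z up. The scale block lies along its +y wall, from y = 68 to 84 mm, x within 45 mm; the rest of the floor is free
- stand: fixed plywood stand, foot 130 x 100 mm, about 85 mm high, beside carton and tray in any order. Its slot slopes up at 50 degrees towards the stand's +x, open at the upper end; sides and two lips over the lens's edges end 27 mm (floor 44 mm) up the slope past the resting lens's centre, which is at x = -30, y = 0, z = 53 mm. Play 4 mm in thickness, 3 mm each side. Origin: centre of underside
- lens: loose hand magnifier, 0.11 kg: round lens in a steel ring, 76 mm across, 10 mm thick; straight dark wooden handle 16 mm wide (y), 14 mm thick (z), from 50 to 150 mm from the lens centre along +x. Origin: lens centre; x along the handle, z normal to the lens. At rest the lens is in the slot, handle slanting up at 50 degrees along the stand's +x; free once drawn 75 mm along its own +x
- lens_grip (a point): middle of the magnifier's handle, 100 mm from the lens centre
- scale_block: bystander: loose pale wooden scale block 90 x 16 x 10 mm lying on the tray's floor along the tray's +y wall; origin centre of underside
- brush: bystander: brush lying beyond the work places; origin on its underside
- glue: bystander: upright white bottle, 48 mm across, 120 mm high; origin centre of underside
- tape: bystander: roll of tape lying flat, 90 mm across, 24 mm high; origin centre of underside
- marker: bystander: thin black pen lying down, 12 mm thick; origin on its underside
- jar: bystander: closed jar 68 mm across, 85 mm high, at the left side; origin centre of underside
- mug: bystander: white mug 80 mm across, 95 mm high, at the right side; origin centre of underside
Not all that is in view belongs to the job. Several things look just like the fossil: the one meant starts farthest from the robot's base.

How it is judged:
On the way, in this order (a step that is already met when the one before it is completed fails the run):
1. the bone lies in the tray, let go (x of fossil_mid in the frame of tray between -0.105 and 0.105 m and y of fossil_mid in the frame of tray between -0.08 and 0.08 m and z of fossil_mid in the frame of tray below 0.038 m and linear speed of fossil below 0.05 m/s and contact force between fossil and the fingers below 0.1 N), for 0.3 s.
2. the magnifier is drawn clear of its stand (contact force between lens and stand below 0.05 N and contact force between lens and the fingers above 0.5 N and height (world z) of lens above 0.095 m), for 0.1 s.
At the end, for the whole second after the job is handed in: Bone flat in the tray, still, no finger on it; magnifier held still by the fingers alone, level within 0.2 rad (either face up), lens centre 95 to 195 mm above the bench and within 30 mm, seen from above, of the bone's middle, touching neither stand, tray, carton nor bone (all of step 1 and height (world z) of lens between 0.095 and 0.195 m and (angle between lens's own z axis and vertical below 0.2 rad or angle between lens's own z axis and vertical above 2.94 rad) and horizontal distance between lens and fossil_mid below 0.03 m and linear speed of lens below 0.05 m/s and contact force between lens and the fingers above 1 N and contact force between lens and stand below 0.05 N and contact force between lens and tray below 0.05 N and contact force between lens and carton below 0.05 N and contact force between lens and fossil below 0.05 N); the arm keeps its last pose, push and grip.
It fails at once if the bone was dropped (moving over 0.6 m/s with no finger on it) (linear speed of fossil above 0.6 m/s and contact force between fossil and the fingers below 0.01 N).
It fails at once if another thing on the bench was moved by more than 30 mm (distance of any of scale_block, brush, glue, tape, marker, jar, mug from where it was at the start of the episode above 0.03 m).
It also fails if it takes over 64 s, if anything falls off the work surface, if the arm or the gripper's body presses on something with over 40 N, if the wrist force passes 120 N, or if a joint passes its speed limit or range.

## Working session

There is one attempt and no reset: what is moved stays moved. The work goes in short steps, Python scripts to look and compute and a tool call to move; the robot and the scene stay as the last step left them, time stands still between calls to the robot, and variables do not carry over. Pictures are saved under pics/ and viewed, at most 10 in all, crops included, and the job is handed in when it is done.

Besides the shell and the picture viewer there is one more tool, called after ">>>" as a command line: name --pt "numbers of a row" for each row, then --argument value for the rest. play_rows: Moves the arm, as the interface text tells. Its arguments: {"type":"object","properties":{"commands":{"type":"array"},"force":{"type":"number"}},"required":["commands"]}

```bash
mkdir -p pics; ls; cat > h.py <<'E'
import numpy as np, cv2
from scipy.spatial.transform import Rotation as R
from plant import readout, imaging, ticket, models
def cloud(name):
    i=imaging.camera_info(name); p,d=imaging.snapshot(name)
    v,u=np.mgrid[:d.shape[0],:d.shape[1]].astype(float)
    K=np.array([[i['fx'],0,i['cx']],[0,i['fy'],i['cy']],[0,0,1]])
    n=cv2.undistortPoints(np.stack([u,v],-1).reshape(-1,1,2),K,np.array([i['k1'],0,0,0.])).reshape(*d.shape,2)
    P=np.concatenate([n*d[...,None],d[...,None]],-1)@i['T'][:3,:3].T+i['T'][:3,3]
    P[d==0]=np.nan
    return p,d,P,i
def save(p,f): cv2.imwrite('pics/'+f,p[...,::-1])
def around(P,px,r=2):
    c,w=int(round(px[0])),int(round(px[1]))
    return np.nanmedian(P[max(0,w-r):w+r+1,max(0,c-r):c+r+1].reshape(-1,3),0)
E
python3 - <<'E'
from h import *
ims=[]
for c in ['scene','side']:
    p,d,P,i=cloud(c); save(p,c+'0.png'); np.save(c+'0.npy',P)
    print(c,i['T'][:3,3],i['fx'])
    for n in ['fossil','carton','tray','stand','lens','lens_grip','scale_block','brush','glue','tape','marker','jar','mug']:
        for r in models.spot_in(c,n)[:5]:
            if r['score']>.3: print(n,np.round(r['pixel']),round(r['score'],2),np.round(around(P,r['pixel']),3))
print(readout.read_state())
E
```

```text
pics
scene [ 1.17108917 -0.4320011   1.10806862] 380.8679596963155
fossil [166. 182.] 0.74 [ 0.285 -0.205  0.027]
fossil [255. 145.] 0.74 [0.316 0.165 0.028]
fossil [130. 200.] 0.68 [ 0.29  -0.348  0.028]
fossil [169. 239.] 0.6 [ 0.508 -0.306  0.032]
carton [160. 240.] 0.85 [ 0.477 -0.329  0.004]
tray [255. 208.] 0.82 [0.549 0.005 0.005]
stand [316. 165.] 0.61 [0.531 0.296 0.032]
lens [321. 150.] 0.65 [0.533 0.3   0.105]
lens_grip [356. 204.] 0.7 [0.74  0.309 0.012]
lens_grip [313. 166.] 0.54 [0.534 0.277 0.042]
lens_grip [320. 154.] 0.53 [0.531 0.296 0.093]
lens_grip [262. 268.] 0.34 [ 0.784 -0.132  0.089]
scale_block [319. 154.] 0.44 [0.53  0.295 0.088]
brush [310. 239.] 0.76 [0.761 0.078 0.02 ]
brush [363. 149.] 0.5 [0.587 0.475 0.06 ]
tape [361. 206.] 0.92 [0.757 0.314 0.016]
marker [212. 296.] 0.48 [ 0.744 -0.285  0.009]
marker [256. 205.] 0.39 [0.542 0.014 0.005]
marker [310. 239.] 0.32 [0.761 0.078 0.02 ]
jar [359. 147.] 0.81 [0.57  0.47  0.058]
mug [112. 291.] 0.56 [ 0.558 -0.531  0.005]
side [ 0.02728187 -0.8791166   1.25721272] 489.7485738768847
fossil [235. 336.] 0.88 [ 0.
[... 692 characters left out ...]
ock': 1.4, 'qpos': array([ 1.08680812,  0.41109006, -0.01269756,  1.59620322,  0.00557302,
        1.13428855, -0.08216769]), 'joint_vel': array([ 0.00029608, -0.0002442 ,  0.00178601, -0.00108314,  0.00066859,
        0.0014742 , -0.00073099]), 'joint_torque': array([ 7.69484523e-04, -6.00402546e+01,  6.81566074e-01, -2.99734819e+01,
        1.39232239e-02,  1.97289286e-03,  2.26126838e-05]), 'tool_pos': array([ 0.25244296, -0.57175513,  0.23130237]), 'ee_rot': array([ 3.14154837e+00, -2.71046584e-05,  4.15816226e-01]), 'force': array([ 0.0524274 , -0.58040175, -0.42022686]), 'torque': array([ 0.04461755,  0.0035144 , -0.02946884]), 'gripper_force': 0.0, 'gripper_width': 0.9983546522505784}
```

View pics/scene0.png

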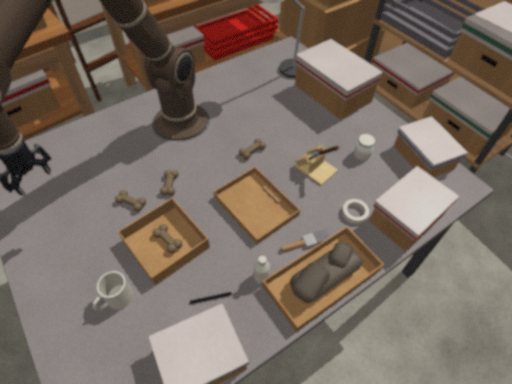

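View pics/side0.png

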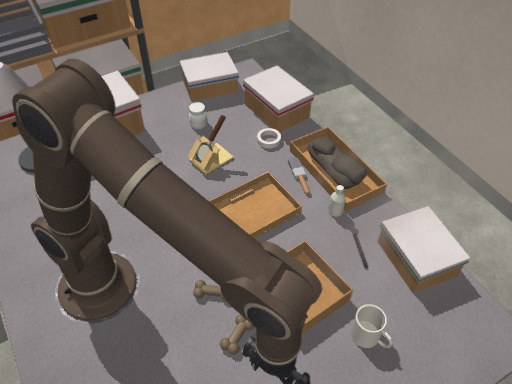

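The scene shows the meant bone in the carton at (167,238), look-alikes at (130,200), (168,183), (252,149), the tray at (256,205), and the stand with the dark handle at (322,150). The side view has the handle at (217,128); the arm hides the bone there.

```bash
cat > m.py <<'E'
from h import *
P=np.load('scene0.npy'); p=cv2.imread('pics/scene0.png')[...,::-1]
def fit(xy,msg):
    (c,s,a)=cv2.minAreaRect((xy*1000).astype(np.float32)); print(msg,np.round(c,1),np.round(s,1),round(a,1),len(xy))
x,y,z=P[...,0],P[...,1],P[...,2]
m=(abs(x-.5)<.16)&(abs(y+.31)<.16)&(z>.05)&(z<.07); fit(P[m][:,:2],'carton rim')
m=(abs(x-.55)<.17)&(abs(y-.02)<.16)&(z>.028)&(z<.042); fit(P[m][:,:2],'tray rim')
m=(abs(x-.508)<.08)&(abs(y+.306)<.08)&(z>.014)&(z<.042); b=P[m]
fit(b[:,:2],'bone'); c=b[:,:2].mean(0); w,v=np.linalg.eigh(np.cov((b[:,:2]-c).T)); print(c,v[:,1],w**.5,np.percentile(z[m],[5,50,95]))
Q=np.load('side0.npy'); q=cv2.imread('pics/side0.png')[...,::-1]
for n,A,g in(('scene',P,p),('side',Q,q)):
    x,y,z=A[...,0],A[...,1],A[...,2]
    near=(abs(x-.53)<.14)&(abs(y-.3)<.14)
    m=near&(z>.08)&(z<.25); r=A[m]; col=g[m]
    dark=col.max(1)<100
    print(n,'n',len(r),'dark',dark.sum()); h=r[dark]
    for a,k in sorted(zip(h.round(3).tolist(),col[dark].tolist()),key=lambda t:-t[0][2])[::4]: print(a,k)
    f=near&(z>.004)&(z<.02); fit(A[f][:,:2],'foot')
E
python3 m.py
python3 - <<'E'
import cv2
a=cv2.imread('pics/scene0.png')[130:200,270:380];b=cv2.imread('pics/side0.png')[100:185,170:260]
import numpy as np
A=cv2.resize(a,(550,350));B=cv2.resize(b,(371,350));B=B[:,:250]
cv2.imwrite('pics/st.png',np.hstack([A,B]))
E
```

```text
carton rim [ 499.  -320.1] [214.8 213.3] 6.0 530
tray rim [538.8  14.4] [255.5 193.7] 4.2 417
bone [ 498.7 -307.5] [108.4  55.2] 10.1 388
[ 0.50101094 -0.30933665] [-0.98289938 -0.18414345] [0.01345527 0.03517016] [0.020039   0.03117274 0.03628626]
scene n 161 dark 97
[0.588, 0.302, 0.173] [76, 59, 49]
[0.592, 0.312, 0.17] [90, 63, 52]
[0.593, 0.302, 0.167] [68, 52, 42]
[0.581, 0.3, 0.163] [61, 47, 39]
[0.587, 0.305, 0.16] [54, 40, 33]
[0.588, 0.306, 0.156] [84, 73, 71]
[0.58, 0.304, 0.15] [70, 55, 50]
[0.566, 0.299, 0.146] [71, 55, 43]
[0.576, 0.3, 0.144] [77, 69, 64]
[0.565, 0.297, 0.14] [65, 46, 33]
[0.556, 0.301, 0.135] [98, 80, 66]
[0.552, 0.296, 0.131] [92, 71, 50]
[0.548, 0.296, 0.126] [96, 76, 52]
[0.556, 0.299, 0.121] [60, 48, 38]
[0.548, 0.298, 0.115] [51, 34, 24]
[0.553, 0.298, 0.114] [80, 66, 53]
[0.536, 0.295, 0.111] [67, 49, 41]
[0.533, 0.293, 0.105] [70, 57, 52]
[0.536, 0.297, 0.1] [56, 39, 27]
[0.529, 0.294, 0.095] [81, 74, 66]
[0.529, 0.296, 0.088] [87, 76, 64]
[0.512, 0.306, 0.083] [85, 83, 78]
[0.513, 0.31, 0.082] [78, 70, 66]
[0.52, 0.285, 0.082] [83, 80, 77]
[0.5
[... 779 characters left out ...]
46]
[0.568, 0.3, 0.128] [79, 67, 66]
[0.553, 0.301, 0.125] [74, 46, 34]
[0.547, 0.306, 0.123] [86, 56, 37]
[0.564, 0.301, 0.12] [96, 86, 85]
[0.541, 0.303, 0.119] [86, 55, 40]
[0.545, 0.31, 0.117] [89, 57, 42]
[0.552, 0.3, 0.117] [54, 37, 25]
[0.543, 0.299, 0.116] [76, 49, 33]
[0.54, 0.301, 0.112] [79, 51, 36]
[0.539, 0.292, 0.11] [50, 35, 25]
[0.527, 0.291, 0.107] [77, 50, 32]
[0.547, 0.3, 0.105] [53, 36, 25]
[0.543, 0.293, 0.103] [82, 70, 68]
[0.535, 0.293, 0.101] [53, 34, 28]
[0.542, 0.298, 0.099] [54, 39, 28]
[0.531, 0.308, 0.097] [86, 54, 34]
[0.527, 0.294, 0.091] [95, 94, 92]
[0.523, 0.286, 0.085] [84, 78, 74]
[0.523, 0.295, 0.082] [85, 84, 87]
foot [529.8 300.2] [279.3 279. ] 89.8 649
```

View pics/st.png

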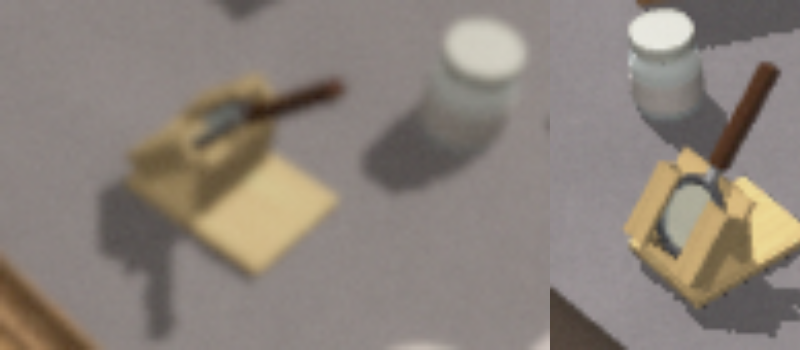

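```bash
cat >> h.py <<'E'
def rows(tp,tR,n,sp=None,sR=None):
    "n equal rows from the present (or given) pose to the target"
    s=readout.read_state(); sp=s['tool_pos'] if sp is None else np.array(sp)
    sR=R.from_euler('xyz',s['ee_rot']) if sR is None else sR
    w=(sR.inv()*tR).as_rotvec()/n
    S=sum(R.from_rotvec(w*k).as_matrix() for k in range(n))
    t=np.linalg.solve(S,sR.inv().apply(np.array(tp)-sp))
    print(n,'rows',np.round(np.r_[t/.03,np.degrees(w)/5],2),'step mm',round(np.linalg.norm(t)*1e3,1))
def down(deg): return R.from_euler('xyz',[np.pi,0,np.radians(deg)])
E
python3 - <<'E'
from h import *
rows([.499,-.3085,.15],down(10.4),10)
P=[];
for n in('scene','side'):
    A=np.load(n+'0.npy'); g=cv2.imread(f'pics/{n}0.png'); x,y,z=A[...,0],A[...,1],A[...,2]
    m=(abs(x-.56)<.05)&(abs(y-.3)<.05)&(z>.1)&(z<.17)&(g[...,2]-g[...,0].astype(int)>12)&(g.max(2)<100)
    a=A[m]; c=a.mean(0); v=np.linalg.svd(a-c)[2][0]; v*=np.sign(v[2])
    print(n,len(a),c,v,'slope',np.degrees(np.arcsin(v[2])),'yaw',np.degrees(np.arctan2(v[1],v[0])))
    # stand foot by yellow colour
    m=(abs(x-.54)<.13)&(abs(y-.29)<.12)&(z<.1)&(g[...,2]-g[...,0].astype(int)>45)
    f=A[m]; print(cv2.minAreaRect((f[:,:2]*1e3).astype(np.float32)),len(f))
E
```

```text
10 rows [ 1.05 -0.59  0.27  0.   -0.    0.27] step mm 37.1
scene 67 [0.5644115  0.30039719 0.13747747] [0.65936965 0.1229648  0.7416949 ] slope 47.87599546714156 yaw 10.56365360825974
((527.19775390625, 304.6424560546875), (128.21182250976562, 114.086669921875), 11.888847351074219) 663
side 132 [0.56125439 0.30342348 0.13425238] [0.64472357 0.10382997 0.7573314 ] slope 49.22950152891457 yaw 9.148686711356627
((524.5098266601562, 308.34576416015625), (137.9966583251953, 123.18795013427734), 11.388564109802246) 720
```

>>> play_rows --pt "0.96 -0.54 0.25 0 0 0.25 85" --pt "0.96 -0.54 0.25 0 0 0.25 85" --pt "0.96 -0.54 0.25 0 0 0.25 85" --pt "0.96 -0.54 0.25 0 0 0.25 85" --pt "0.96 -0.54 0.25 0 0 0.25 85" --pt "0.96 -0.54 0.25 0 0 0.25 85" --pt "0.96 -0.54 0.25 0 0 0.25 85" --pt "0.96 -0.54 0.25 0 0 0.25 85" --pt "0.96 -0.54 0.25 0 0 0.25 85" --pt "0.96 -0.54 0.25 0 0 0.25 85" --force 50

```text
clock: 2.23
tool_pos: [0.476, -0.3272, 0.1562]
ee_rot: [3.141, -0.0, 0.196]
force: [1.2, -0.6, -0.8]
gripper_width: 0.994
gripper_force: 0.0
```

>>> play_rows --pt "0.9 -0.5 0.2 0 0 0.2 85" --pt "0 0 0 0 0 0 85" --pt "0 0 0 0 0 0 85"

```text
clock: 2.48
tool_pos: [0.4999, -0.3062, 0.1498]
ee_rot: [-3.141, 0.0, 0.185]
force: [-0.7, -0.2, 0.5]
gripper_width: 0.996
gripper_force: 0.0
```

```bash
python3 - <<'E'
from h import *
p,d,P,i=cloud('wrist'); save(p,'w1.png'); s=readout.read_state(); print(s['tool_pos'],s['ee_rot'],s['clock'],i['T'][:3,3])
x,y,z=P[...,0],P[...,1],P[...,2]
m=(abs(x-.5)<.09)&(abs(y+.31)<.08)&(z>.014)&(z<.045)
b=P[m]; print(m.sum(),cv2.minAreaRect((b[:,:2]*1e3).astype(np.float32)),np.percentile(b[:,2],[5,50,95]))
for f in(models.mark_of('wrist','fossil_mid'),models.mark_of('wrist','fossil')):
    for r in f[:2]: print(r,around(P,r['pixel']))
m=(abs(x-.5)<.09)&(abs(y+.32)<.09)&(z<.012);print('floor',np.nanmedian(z[m]))
E
```

```text
[ 0.49864166 -0.30806931  0.15006418] [-3.14155942e+00  6.52268444e-04  1.81916820e-01] 2.5333 [ 0.57796709 -0.29187915  0.29364547]
3831 ((497.2011413574219, -307.0383605957031), (109.44121551513672, 55.464534759521484), 9.005398750305176) [0.02592591 0.0328522  0.03664758]
{'pixel': [258.2, 183.3], 'score': 0.91} [ 0.50012493 -0.30708831  0.03307095]
{'pixel': [257.3, 338.7], 'score': 0.72} [ 0.51105251 -0.30426185  0.23169511]
{'pixel': [256.8, 330.4], 'score': 0.88} [ 0.51030891 -0.30442105  0.2273542 ]
{'pixel': [257.9, 175.3], 'score': 0.7} [ 0.50819703 -0.30550943  0.03286525]
floor 0.005282933302871162
```

View pics/w1.png

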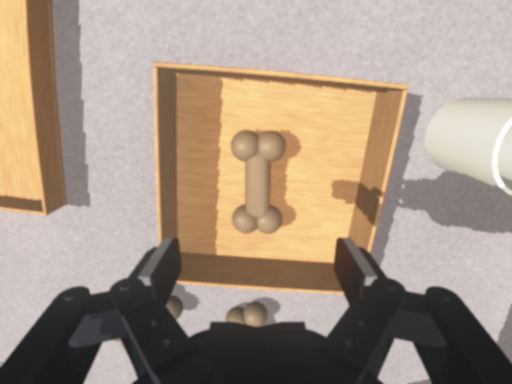

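The wrist view shows the bone at (258,183), lined up with the tool and clear of the carton walls. I'll go down and grip.

>>> play_rows --pt "0 0 0.9 0 0 0.1 85" --pt "0 0 0.9 0 0 0.05 85" --pt "0 0 0.9 0 0 0 85" --pt "0 0 0.8 0 0 0 85" --pt "0 0 0.6 0 0 0 80" --pt "0 0 0.4 0 0 0 70" --pt "0 0 0.2 0 0 0 60" --pt "0 0 0 0 0 0 45" --pt "0 0 0 0 0 0 10" --pt "0 0 0 0 0 0 10"

```text
clock: 3.47
tool_pos: [0.4992, -0.3089, 0.0106]
ee_rot: [3.14, -0.001, 0.167]
force: [-2.9, -0.6, 6.7]
gripper_width: 0.292
gripper_force: 51.8
```

>>> play_rows --pt "0 0 0 0 0 0 10" --pt "0 0 0 0 0 0 10" --pt "0 0 0 0 0 0 10" --pt "0 0 0 0 0 0 10"

```text
clock: 3.8
tool_pos: [0.4994, -0.309, 0.0106]
ee_rot: [3.14, -0.002, 0.167]
force: [-0.5, -0.8, 6.7]
gripper_width: 0.288
gripper_force: 51.1
```

>>> play_rows --pt "0 0 -0.3 0 0 0 10" --pt "0 0 -0.6 0 0 0 10" --pt "0 0 -0.8 0 0 0 10" --pt "0 0 -0.9 0 0 0 10" --pt "0 0 -0.9 0 0 0 10" --pt "0 0 -0.6 0 0 0 10" --pt "0 0 -0.3 0 0 0 10" --pt "0 0 0 0 0 0 10"

```text
clock: 4.47
tool_pos: [0.4995, -0.3089, 0.1437]
ee_rot: [3.139, -0.003, 0.167]
force: [0.3, -0.1, -2.2]
gripper_width: 0.297
gripper_force: 50.1
```

```bash
python3 - <<'E'
from h import *
rows([.537,.002,.14],down(5),12)
p,d,P,i=cloud('scene'); save(p,'s2.png')
E
```

```text
12 rows [ 0.22 -0.84  0.01  0.   -0.    0.08] step mm 26.1
```

>>> play_rows --pt "0.1 -0.4 0 0 0 0.08 10" --pt "0.22 -0.84 0 0 0 0.08 10" --pt "0.22 -0.84 0 0 0 0.08 10" --pt "0.22 -0.84 0 0 0 0.08 10" --pt "0.22 -0.84 0 0 0 0.08 10" --pt "0.22 -0.84 0 0 0 0.08 10" --pt "0.22 -0.84 0 0 0 0.08 10" --pt "0.22 -0.84 0 0 0 0.08 10" --pt "0.22 -0.84 0 0 0 0.08 10" --pt "0.22 -0.84 0 0 0 0.08 10"

```text
clock: 5.35
tool_pos: [0.5272, -0.0621, 0.1394]
ee_rot: [-3.141, 0.003, 0.097]
force: [0.9, 0.3, -1.6]
gripper_width: 0.296
gripper_force: 50.1
```

>>> play_rows --pt "0.22 -0.84 0 0 0 0.08 10" --pt "0.22 -0.84 0 0 0 0.08 10" --pt "0.12 -0.4 0 0 0 0 10" --pt "0 0 0.3 0 0 0 10" --pt "0 0 0.7 0 0 0 10" --pt "0 0 0.9 0 0 0 10" --pt "0 0 0.9 0 0 0 10" --pt "0 0 0.7 0 0 0 10" --pt "0 0 0.3 0 0 0 10" --pt "0 0 0 0 0 0 10"

```text
clock: 6.18
tool_pos: [0.537, -0.0011, 0.0242]
ee_rot: [3.141, 0.006, 0.082]
force: [-0.6, -0.5, -1.4]
gripper_width: 0.294
gripper_force: 50.1
```

>>> play_rows --pt "0 0 0.2 0 0 0 10" --pt "0 0 0.15 0 0 0 10" --pt "0 0 0.08 0 0 0 10" --pt "0 0 0 0 0 0 10" --pt "0 0 0 0 0 0 10"

```text
clock: 6.6
tool_pos: [0.5398, 0.0002, 0.0149]
ee_rot: [3.141, -0.001, 0.083]
force: [0.1, -0.5, -1.4]
gripper_width: 0.293
gripper_force: 50.1
```

>>> play_rows --pt "0 0 0.07 0 0 0 10" --pt "0 0 0.05 0 0 0 10" --pt "0 0 0 0 0 0 10"

```text
clock: 6.85
tool_pos: [0.5396, 0.0003, 0.0108]
ee_rot: [3.142, -0.0, 0.083]
force: [0.2, 0.0, -1.8]
gripper_width: 0.296
gripper_force: 50.1
```

>>> play_rows --pt "0 0 0.05 0 0 0 10" --pt "0 0 0.02 0 0 0 10" --pt "0 0 0 0 0 0 10"

```text
clock: 7.1
tool_pos: [0.5397, 0.0002, 0.0105]
ee_rot: [3.141, -0.001, 0.083]
force: [-6.6, 0.1, 18.9]
gripper_width: 0.294
gripper_force: 53.0
```

Contact made; I'll release gently and rise.

>>> play_rows --pt "0 0 -0.05 0 0 0 30" --pt "0 0 0 0 0 0 40" --pt "0 0 0 0 0 0 55" --pt "0 0 0 0 0 0 65" --pt "0 0 -0.2 0 0 0 70" --pt "0 0 -0.6 0 0 0 70" --pt "0 0 -0.9 0 0 0 70" --pt "0 0 -0.9 0 0 0 70" --pt "0 0 -0.9 0 0 0 70" --pt "0 0 -0.9 0 0 0 70"

```text
clock: 7.93
tool_pos: [0.5392, 0.0003, 0.1437]
ee_rot: [-3.142, 0.0, 0.083]
force: [0.3, -0.5, -0.1]
gripper_width: 0.82
gripper_force: 0.0
```

```bash
python3 - <<'E'
from h import *
s=readout.read_state(); print(s['tool_pos'],s['ee_rot'],s['qpos'],s['clock'])
p,d,P,i=cloud('wrist'); save(p,'w3.png')
x,y,z=P[...,0],P[...,1],P[...,2]
m=(abs(x-.54)<.09)&(abs(y)<.055)&(z>.014)&(z<.05)
b=P[m]; print(m.sum(),cv2.minAreaRect((b[:,:2]*1e3).astype(np.float32)),np.percentile(b[:,2],[5,50,95]))
print([(r['score'],around(P,r['pixel'])) for r in models.mark_of('wrist','fossil_mid')[:2]])
E
```

```text
[5.39175606e-01 2.65739404e-04 1.43673229e-01] [-3.14152439e+00  3.04312257e-04  8.34666592e-02] [ 0.04636413  0.3698262  -0.17159644  1.89232671  0.07965305  0.88625762
 -1.65161335] 7.9333
4038 ((537.9345703125, -0.5664787292480469), (110.32205200195312, 54.8564338684082), 4.657785415649414) [0.02566572 0.03281078 0.03667007]
[(0.98, array([ 0.29377678, -0.18606465,  0.0253529 ])), (0.64, array([0.52881668, 0.0512623 , 0.20652181]))]
```

View pics/w3.png

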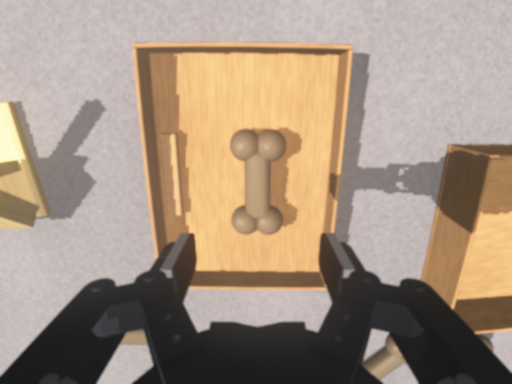

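Bone lies flat mid-tray at (0.538, -0.001), shown at (258,183) and clear of the block at (175,172). Next the magnifier.

```bash
cat >> h.py <<'E'
def tilt(psi,t=50):
    p,t=np.radians(psi),np.radians(t)
    x=np.array([np.cos(t)*np.cos(p),np.cos(t)*np.sin(p),np.sin(t)]); z=np.array([np.sin(t)*np.cos(p),np.sin(t)*np.sin(p),-np.cos(t)])
    return R.from_matrix(np.c_[x,np.cross(z,x),z])
E
python3 - <<'E'
from h import *
r=tilt(10); z=r.as_matrix()[:,2]; g=np.array([.5575,.301,.1296])
rows(g-.09*z+.019*z,r,12); print(g-.071*z, r.as_euler('xyz'))
E
```

```text
12 rows [ 0.03 -0.82 -0.07  0.04  0.83 -0.08] step mm 24.6
[0.50393714 0.29155542 0.17523792] [ 3.14159265 -0.87266463  0.17453293]
```

>>> play_rows --pt "0.03 -0.5 -0.07 0.04 0.83 -0.08 85" --pt "0.03 -0.82 -0.07 0.04 0.83 -0.08 85" --pt "0.03 -0.82 -0.07 0.04 0.83 -0.08 85" --pt "0.03 -0.82 -0.07 0.04 0.83 -0.08 85" --pt "0.03 -0.82 -0.07 0.04 0.83 -0.08 85" --pt "0.03 -0.82 -0.07 0.04 0.83 -0.08 85" --pt "0.03 -0.82 -0.07 0.04 0.83 -0.08 85" --pt "0.03 -0.82 -0.07 0.04 0.83 -0.08 85"

```text
clock: 8.7
tool_pos: [0.5255, 0.1618, 0.1584]
ee_rot: [-3.14, -0.516, 0.131]
force: [0.3, -0.7, -0.6]
gripper_width: 0.991
gripper_force: 0.0
```

```bash
python3 - <<'E'
from h import *
s=readout.read_state(); print(s['tool_pos'],s['ee_rot'],s['qpos'])
r=tilt(10); z=r.as_matrix()[:,2]; g=np.array([.5575,.301,.1296])
rows(g-.071*z,r,4)
E
```

```text
[0.52550604 0.16177346 0.15843255] [-3.13992458 -0.51578011  0.13147422] [-0.51365242  0.16328709  0.01495325  2.28280958  0.70512641  0.2709923
 -2.58178922]
4 rows [ 0.07 -1.1  -0.12  0.07  1.02 -0.1 ] step mm 33.2
```

```bash
python3 - <<'E'
from h import *
r=tilt(10,27); z=r.as_matrix()[:,2]; g=np.array([.5575,.301,.1296])
rows(g-.08*z,r,6)
E
```

```text
6 rows [ 0.19 -0.73 -0.16  0.04 -0.09 -0.07] step mm 23.3
```

>>> play_rows --pt "0.19 -0.73 -0.16 0.04 -0.09 -0.07 85" --pt "0.19 -0.73 -0.16 0.04 -0.09 -0.07 85" --pt "0.19 -0.73 -0.16 0.04 -0.09 -0.07 85" --pt "0.19 -0.73 -0.16 0.04 -0.09 -0.07 85" --pt "0.19 -0.73 -0.16 0.04 -0.09 -0.07 85" --pt "0.19 -0.73 -0.16 0.04 -0.09 -0.07 85" --pt "0 0 0 0 0 0 85" --pt "0 0 0 0 0 0 85"

```text
clock: 9.37
tool_pos: [0.5235, 0.2937, 0.2002]
ee_rot: [-3.14, -0.467, 0.173]
force: [0.3, -1.7, -0.1]
gripper_width: 0.995
gripper_force: 0.0
```

```bash
python3 - <<'E'
from h import *
s=readout.read_state(); print(s['tool_pos'],s['ee_rot'],s['qpos'])
p,d,P,i=cloud('wrist'); save(p,'w4.png'); np.save('w4.npy',P)
for n in('lens_grip','lens','stand'):
  for r in models.mark_of('wrist',n)[:2]: print(n,r,around(P,r['pixel'],1))
x,y,z=P[...,0],P[...,1],P[...,2]; g=p.astype(int)
m=(abs(x-.56)<.05)&(abs(y-.3)<.04)&(z>.1)&(z<.18)
a=P[m]; a=a[abs(a[:,1]-np.median(a[:,1]))<.02]
print(len(a))
for lo in np.arange(.1,.18,.01):
    b=a[(a[:,2]>=lo)&(a[:,2]<lo+.01)]
    if len(b)>5: print(round(lo+.005,3),len(b),np.round(np.percentile(b[:,0],[5,50,95]),4),np.round(np.percentile(b[:,1],[3,50,97]),4))
E
```

```text
[0.52350642 0.2936737  0.20015008] [-3.14009532 -0.46721864  0.17333551] [-0.6302606   0.20741255 -0.11610332  2.06872153  0.54921202  0.52853282
 -2.56743854]
lens_grip {'pixel': [247.2, 189.4], 'score': 0.66} [0.56160985 0.30899604 0.1410189 ]
lens {'pixel': [252.3, 256.2], 'score': 0.83} [0.5007786  0.29556703 0.05932121]
stand {'pixel': [248.6, 231.3], 'score': 0.78} [0.52745978 0.3024376  0.10008754]
1763
0.105 150 [0.5282 0.5325 0.5368] [0.296  0.3026 0.3102]
0.115 163 [0.5364 0.5407 0.5448] [0.2975 0.3045 0.3119]
0.125 189 [0.5447 0.549  0.5535] [0.2988 0.3055 0.3135]
0.135 211 [0.5526 0.5572 0.5619] [0.3005 0.3075 0.3153]
0.145 221 [0.5612 0.5652 0.5695] [0.3025 0.3093 0.3171]
0.155 265 [0.5691 0.5735 0.578 ] [0.3039 0.3108 0.3187]
0.165 387 [0.5778 0.5831 0.5958] [0.3056 0.3129 0.3212]
0.175 177 [0.5853 0.5884 0.5922] [0.3073 0.3139 0.3207]
```

View pics/w4.png

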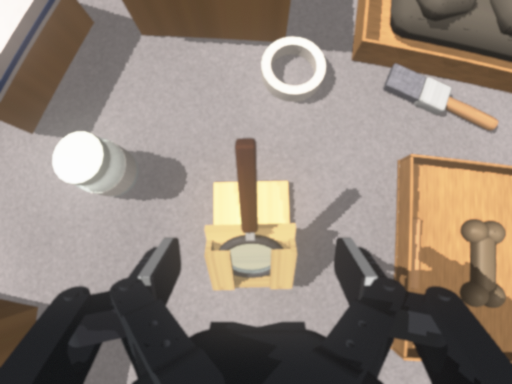

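The wrist view shows the handle from (246,140) to (250,232), straddled by the fingers, with a slight offset to +y. The measured axis point for the grip is (0.562, 0.308, 0.130).

```bash
python3 - <<'E'
from h import *
r=tilt(11,27); z=r.as_matrix()[:,2]; g=np.array([.5618,.3085,.1296])
rows(g+.019*z,r,6); print(g+.019*z)
E
```

```text
6 rows [ 0.03 -0.06  0.55  0.02  0.01 -0.04] step mm 16.7
[0.57026734 0.31014588 0.11267088]
```

>>> play_rows --pt "0.06 -0.15 0.4 0.02 0.01 -0.04 85" --pt "0.06 -0.15 0.6 0.02 0.01 -0.04 85" --pt "0.06 -0.06 0.8 0.02 0.01 -0.04 85" --pt "0 0 0.8 0.02 0.01 -0.04 80" --pt "0 0 0.5 0.02 0.01 -0.04 75" --pt "0 0 0.22 0.02 0.01 -0.04 60" --pt "0 0 0 0 0 0 40" --pt "0 0 0 0 0 0 30"

```text
clock: 10.23
tool_pos: [0.5709, 0.3116, 0.1139]
ee_rot: [-3.141, -0.472, 0.195]
force: [0.8, 0.8, 0.1]
gripper_width: 0.466
gripper_force: 0.0
```

```bash
python3 - <<'E'
from h import *
r=tilt(11,27); z=r.as_matrix()[:,2]; g=np.array([.5618,.3085,.1296])
rows(g+.019*z,r,1); print(readout.read_state()['qpos'])
p,d,P,i=cloud('wrist'); save(p[100:340,130:380],'w5.png')
E
```

```text
1 rows [-0.04  0.04  0.02 -0.02 -0.01  0.03] step mm 2.0
[-0.67544449  0.40430597 -0.02001448  2.04583675  0.71333257  0.34985785
 -2.70213341]
```

View pics/w5.png

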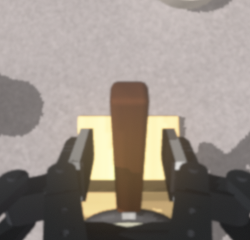

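The handle (columns 110–148 of the crop) is centred between the pads (80 and 177). Now grip it.

>>> play_rows --pt "0 0 0 0 0 0 20" --pt "0 0 0 0 0 0 5" --pt "0 0 0 0 0 0 5" --pt "0 0 0 0 0 0 5" --pt "0 0 0 0 0 0 5" --force 80

```text
clock: 10.7
tool_pos: [0.5715, 0.3122, 0.115]
ee_rot: [-3.14, -0.474, 0.194]
force: [-1.4, -1.7, 5.7]
gripper_width: 0.17
gripper_force: 78.3
```

```bash
python3 - <<'E'
from h import *
s=readout.read_state(); q=R.from_euler('xyz',s['ee_rot']); p=np.radians(11.2); t=np.radians(50)
d=np.array([np.cos(t)*np.cos(p),np.cos(t)*np.sin(p),np.sin(t)]); print(s['tool_pos'],s['qpos'],'axis in tool',q.inv().apply(d))
E
```

```text
[0.57151011 0.31223226 0.11503424] [-0.67576714  0.40323314 -0.01982201  2.0449472   0.71400961  0.34946306
 -2.70262028] axis in tool [ 0.92165169 -0.00126136 -0.3880162 ]
```

>>> play_rows --pt "0.14 0 -0.06 0 0 0 5" --pt "0.28 0 -0.12 0 0 0 5" --pt "0.28 0 -0.12 0 0 0 5" --pt "0.28 0 -0.12 0 0 0 5"

```text
clock: 11.03
tool_pos: [0.5906, 0.3161, 0.1383]
ee_rot: [-3.141, -0.471, 0.195]
force: [-1.1, -0.8, 0.1]
gripper_width: 0.171
gripper_force: 77.9
```

```bash
python3 - <<'E'
from h import *
s=readout.read_state(); print(s['qpos'],s['joint_vel'].round(2))
E
```

```text
[-0.60586219  0.39505504 -0.08432325  1.98006752  0.6378056   0.41679081
 -2.59468164] [ 0.21 -0.02 -0.19 -0.23 -0.24  0.22  0.34]
```

>>> play_rows --pt "0.28 0 -0.12 0 0 0 5" --pt "0.28 0 -0.12 0 0 0 5" --pt "0.28 0 -0.12 0 0 0 5" --pt "0.28 0 -0.12 0 0 0 5" --pt "0.28 0 -0.12 0 0 0 5" --pt "0.28 0 -0.12 0 0 0 5" --pt "0.28 0 -0.12 0 0 0 5" --pt "0.1 0 -0.05 0 0 0 5" --pt "0 0 0 0 0 0 5"

```text
clock: 11.78
tool_pos: [0.6342, 0.3245, 0.1916]
ee_rot: [-3.14, -0.474, 0.194]
force: [-0.4, 0.5, -0.9]
gripper_width: 0.173
gripper_force: 77.9
```

```bash
python3 - <<'E'
from h import *
s=readout.read_state(); print(s['tool_pos'],s['ee_rot'],s['qpos'],s['force'])
p,d,P,i=cloud('side'); save(p[60:260,150:350],'s6.png')
p2,d,P2,i=cloud('scene')
for n,A,g in(('side',P,p),('scene',P2,p2)):
    print(n,[(r['score'],around(A,r['pixel'],1)) for r in models.mark_of(n,'lens')[:2]])
E
```

```text
[0.63422944 0.32450759 0.19158839] [-3.13975181 -0.47426719  0.19397262] [-0.50883424  0.3900462  -0.16423364  1.83490887  0.52204616  0.54580143
 -2.42236333] [-0.37155714  0.48155462 -0.94350507]
side [(0.73, array([0.55775183, 0.30401941, 0.12634004])), (0.52, array([0.59685751, 0.261434  , 0.26438694]))]
scene [(0.77, array([0.54987505, 0.31749995, 0.12561732]))]
```

View pics/s6.png

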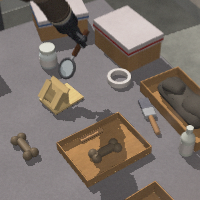

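The crop shows the lens hanging clear above the stand at about (67,67), and the bone undisturbed in the tray.

```bash
cat > f.py <<'E'
from h import *
c_t=tilt(11.1,27.1).inv().apply(np.array([.5614,.3083,.1296])-np.array([.63423,.32451,.19159]))
def goal(l,phi): r=tilt(phi,-22.9); return np.array(l)-r.apply(c_t),r
if __name__=='__main__':
    print(c_t); a=goal([.575,.305,.165],8); b=goal([.538,-.0006,.145],0); print(a[0],b[0])
    rows(*a,12); rows(*b,14,*a)
E
python3 f.py
```

```text
[-0.09463871  0.00188538  0.02120596]
[0.66924042 0.32014854 0.14770843] [0.63343155 0.00128538 0.12770843]
12 rows [ 0.09  0.03  0.13 -0.   -0.83  0.06] step mm 4.8
14 rows [-0.11  0.75  0.1   0.04  0.    0.11] step mm 23.0
```

>>> play_rows --pt "0.09 0.03 0.13 0 -0.83 0.06 5" --pt "0.09 0.03 0.13 0 -0.83 0.06 5" --pt "0.09 0.03 0.13 0 -0.83 0.06 5" --pt "0.09 0.03 0.13 0 -0.83 0.06 5" --pt "0.09 0.03 0.13 0 -0.83 0.06 5" --pt "0.09 0.03 0.13 0 -0.83 0.06 5"

```text
clock: 12.48
tool_pos: [0.6558, 0.3232, 0.1728]
ee_rot: [-3.132, -0.034, 0.165]
force: [0.8, 1.0, -1.8]
gripper_width: 0.169
gripper_force: 78.0
```

>>> play_rows --pt "0.09 0.03 0.13 0 -0.83 0.06 5" --pt "0.09 0.03 0.13 0 -0.83 0.06 5" --pt "0.09 0.03 0.13 0 -0.83 0.06 5" --pt "0.09 0.03 0.13 0 -0.83 0.06 5" --pt "0.09 0.03 0.13 0 -0.83 0.06 5" --pt "0.09 0.03 0.13 0 -0.83 0.06 5" --pt "0 0 0 0 0 0 5"

```text
clock: 13.07
tool_pos: [0.6687, 0.3183, 0.1406]
ee_rot: [3.141, 0.407, 0.133]
force: [0.5, -0.3, -4.2]
gripper_width: 0.173
gripper_force: 78.0
```

```bash
python3 - <<'E'
from f import *
s=readout.read_state(); print(s['tool_pos'],s['ee_rot'],s['qpos'],s['force'])
rows(*goal([.538,-.0006,.145],0),14)
E
```

```text
[0.66873912 0.31829999 0.14064771] [3.14096872 0.40722153 0.13290506] [-0.33670769  0.97904403 -0.28940724  0.87549399  0.08010401  1.68646515
 -1.99100466] [ 0.50804799 -0.32088986 -4.21465376]
14 rows [-0.11  0.75  0.08  0.04  0.01  0.1 ] step mm 22.8
```

>>> play_rows --pt "-0.06 0.4 0 0.04 0.01 0.1 5" --pt "-0.11 0.75 0.08 0.04 0.01 0.1 5" --pt "-0.11 0.75 0.08 0.04 0.01 0.1 5" --pt "-0.11 0.75 0.08 0.04 0.01 0.1 5" --pt "-0.11 0.75 0.08 0.04 0.01 0.1 5" --pt "-0.11 0.75 0.08 0.04 0.01 0.1 5" --pt "-0.11 0.75 0.08 0.04 0.01 0.1 5" --pt "-0.11 0.75 0.08 0.04 0.01 0.1 5"

```text
clock: 13.73
tool_pos: [0.6563, 0.1467, 0.1433]
ee_rot: [-3.14, 0.385, 0.06]
force: [0.5, -0.1, -0.5]
gripper_width: 0.17
gripper_force: 78.1
```

>>> play_rows --pt "-0.11 0.75 0.08 0.04 0.01 0.1 5" --pt "-0.11 0.75 0.08 0.04 0.01 0.1 5" --pt "-0.11 0.75 0.08 0.04 0.01 0.1 5" --pt "-0.11 0.75 0.08 0.04 0.01 0.1 5" --pt "-0.11 0.75 0.08 0.04 0.01 0.1 5" --pt "-0.11 0.75 0.08 0 0 0.1 5" --pt "-0.08 0.4 0.04 0 0 0 5" --pt "0 0 0 0 0 0 5" --pt "0 0 0 0 0 0 5"

```text
clock: 14.48
tool_pos: [0.635, 0.0004, 0.1362]
ee_rot: [3.14, 0.383, 0.003]
force: [0.2, 0.5, -0.8]
gripper_width: 0.168
gripper_force: 78.1
```

```bash
python3 - <<'E'
from f import *
s=readout.read_state(); print(s['tool_pos'],s['ee_rot'],s['qpos'],s['force'])
rows(*goal([.538,-.0006,.145],0),1)
ims=[]
for n in('scene','side','wrist'):
    p,d,A,i=cloud(n); x,y,z=A[...,0],A[...,1],A[...,2]
    print(n,[(r['score'],around(A,r['pixel'],1)) for r in models.mark_of(n,'lens')[:2]])
    m=(abs(x-.538)<.07)&(abs(y)<.07)&(z>.11)&(z<.18); a=A[m]
    a=a[a[:,0]<.578]
    if len(a)>20:
        c=np.median(a,0); k=abs(a[:,2]-c[2])<.012; a=a[k]; v=np.linalg.svd(a-a.mean(0))[2][2]
        print(len(a),a.mean(0),'normal',v, cv2.minEnclosingCircle((a[:,:2]*1e3).astype(np.float32)))
    ims.append({'scene':p[130:290,170:350],'side':p[100:260,180:360],'wrist':cv2.resize(p,(213,160))}[n])
save(np.hstack(ims),'fin.png')
E
```

```text
[6.34978339e-01 4.26638784e-04 1.36192430e-01] [3.14020948e+00 3.82970691e-01 2.91349358e-03] [ 0.07228366  0.76676036 -0.24223858  1.29332399  0.11937587  1.48086655
 -1.73762153] [ 0.17001931  0.47883459 -0.83512537]
1 rows [ 0.06 -0.03  0.28  0.03 -0.19  0.03] step mm 8.7
scene [(0.6, array([0.54089513, 0.00458482, 0.15369393]))]
349 [ 0.5407272  -0.00210573  0.15457596] normal [ 0.01798607 -0.007522   -0.99980994] ((541.0712280273438, -1.0643908977508545), 38.5769157409668)
side [(0.76, array([ 0.5345941 , -0.00240132,  0.1535782 ]))]
374 [ 0.53933561 -0.00177468  0.1533299 ] normal [ 0.01644656 -0.0066053  -0.99984293] ((540.7156982421875, 0.12340568751096725), 39.989479064941406)
wrist [(0.75, array([0.67412209, 0.00245914, 0.20382926]))]
498 [0.5725308  0.00250559 0.15434082] normal [ 8.45473182e-03 -6.86047568e-04  9.99964023e-01] ((571.4646606445312, 2.2565324306488037), 14.582145690917969)
```

View pics/fin.png

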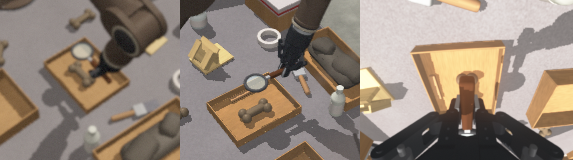

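The final views show the lens level (within about 1°) at (0.540, -0.001, 0.15). That is 3 mm from the bone's middle, and the tray, block and bystanders are undisturbed. Handing in.

```bash
python3 -c "
from plant import ticket,readout
print(readout.read_state()['joint_vel'].round(3)); print(ticket.hand_in())"
```

```text
[ 0.003  0.004  0.005 -0.001  0.003  0.001 -0.   ]
the job is handed in; nothing more can be done
None
```

I've handed in the job, though the hand-in returned no verdict: the bone lies flat in the tray, and the magnifier is held still and level about 11 cm above the bone's top, its lens within about 3 mm of the bone's middle.

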